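Snap the battery cartridge home under its retaining lip

ROBOT

A 6-joint arm with a two-finger parallel gripper is mounted at the origin on a cart in front of the work surface, level with it; the furniture and walls round the work are solid. World frame = base frame: x ahead of the robot, y to its left, z up, the work surface at z = 0. Lengths are in mm, angles in degrees, forces in N, time in s.
With the tool pointing down it reaches from about 350 to 850 mm from the base axis. Payload 8.1 kg.
Tool frame: the origin (TCP) lies midway between the tips of the shut fingers; the grasp point (between the pads) lies 19 mm behind it (r.grasp_offset is the distance from the TCP to the grasp point, in mm); z points along the fingers, x is the direction in which the jaws open and shut, and the axes are right-handed (so a half turn about z gives the same grasp; the last joint's range is limited). The gripper opens to 85 mm and grips with 20 to 120 N. Pads are 22 mm wide; open, the fingers measure 114 mm over their backs; the gripper's body (76 mm by 85 mm) begins 54 mm behind the grasp point. The pads swing forward as they close: fully open they stand 13 mm farther back than shut.
Start: joints at [-80.581, 7.471, 85.268, -0, 87.261, -4.893], TCP at [148.346, -581.377, 231.292] pointing down, gripper open.
Joint ranges: [-169.43, 169.43], [-51.17, 129.36], [1.28, 143.12], [-76.62, 256.62], [0, 156.53], [-152.29, 152.29]. Speed limits (degrees/s): [136.94, 136.94, 159.86, 180, 180, 180].

INTERFACE

Orientations are given as [roll, pitch, yaw] about the fixed x, y, z axes, in that order (R = Rz(yaw) Ry(pitch) Rx(roll)).
In Python, from bench import r, optics, hand_in gives the robot as it stands.
- The arm moves only by the shell command python3 -m pendant 'ROWS' [FORCE]. ROWS is JSON, a list of rows, each a list of 5 numbers: the opening, from 0 (shut) to 1 (fully open), then the shift along the tool's x, y, z in mm, then the turn about the tool's z in degrees. A call has 1 to 10 rows; each row shifts and turns the commanded pose from where the row before left it, along the tool's axes as they then stand; what a row does not reach is not made up. A row lasts 1/10 s, in which the tool goes at most 50 mm and 8.59 degrees, less where a joint would pass 70% of its speed; a pose out of reach is approached as far as the arm can. A call with a gripper value outside its range is refused whole. The fingers move at their own pace and stop on an object; FORCE is the grip in N (left out, the last holds). Time passes only in rows, so rows that do not move let the fingers close. It gives the time, the measured TCP pose, the force and the opening at its end, in the units of the state.
- r.sense(): the state, without advancing time (a new reading comes with each control period).
- optics.snapshot(name): name is "scene" or "top" or "wrist"; returns (picture, depth): 384x512x3 uint8, blue, green, red; 384x512 float32, mm along the optical axis (not along the pixel's ray), 0 where there is no reading.
- optics.camera_params(name): a dict with "camera_matrix" (3x3 intrinsics, pixels), "eye" and "orientation" of the camera in the world. Camera axes: x right, y down, z forward; pixel columns grow to the right and rows downward; lengths in mm; the calibration is good to about 2 mm. A picture is of the moment at which its call begins: read the wrist's pose just before it. camera_params takes no time and is no camera call; for the wrist camera it gives the pose at the moment of the call.
- hand_in(): hands the job in, once; it reports no verdict.
Trained networks look in the newest picture that a camera, given by its name, has taken for a name from the list of things; names that differ only in an ending like _2 or _b are one class to them, and where a whole thing is asked for, a point or a joint stands for the part that bears it (a point fixed in the world has none). Each returns a list of dicts, best first, with "score" (0 to 1); they miss things now and then, are a little off and sometimes report something else, mostly with a low value. They report only what shows in the picture. A call takes as long as a camera call. They do not tell look-alikes from the thing itself.
- optics.search_frame(camera, query): "at" ([x, y, z] in mm, in world coordinates, good to about 4 mm: the middle of the surface that is visible of it).
The state is a dict: "time": time; "joint_pos": joint angles; "qd": joint speeds; "joint_efforts": joint torques, N m; "tool_pos": TCP position; "tcp_rot": TCP orientation; "ft_force": force on the tool from outside, world axes, zero at the start; "wrist_torque": the same for the moment, N m; "finger_gap": finger opening in mm.
Only numpy, scipy, OpenCV 4.12 (cv2) and the standard library are available. Lean on these libraries where they do the work, as an engineer would, in place of code of your own. Each camera call takes 0.05 s, during which the arm holds its last target. There are 200 camera calls.

TASK

The battery cartridge lies half loaded in its charging dock: its tail is at the spring plunger but its contact post still rests on top of the retaining lip. Press the cartridge endwise against the spring until the post clears the lip, roll it down into the trough and let the spring push it back, so that the post is trapped under the lip and the cartridge lies level, fully home. Leave the other things on the bench where they are.

Things in the scene. Friction and masses are not known exactly. Their poses are not given: they have to be found in the camera images.
- dock: Grey plastic charging dock fixed to the bench, 194 mm long (its x), 84 wide, open on top. Origin at the centre of its underside on the bench; x points from the nose wall (nearest the robot) to the spring wall, z up. Trough floor at z = 8 mm; trough sides (|y| 28.5 to 35.5 mm, x -85 to 27) up to z = 24. Spring wall x = 85 to 95 mm, 64 wide, top at z = 68.
- cell: White cylindrical battery cartridge, body diameter 60 x 100 mm, 0.26 to 0.44 kg, with a brass contact post (diameter 16, 22 mm long) at one end. Origin on its axis, mid-length of the body; x runs from post end to flat tail: shoulder round the post at x = -50 mm, tail at +50. It starts along the dock, tail down, post up on the lip, tilted 0.22 rad, shoulder's top 88 mm above the bench.
- post_tip (a point): Centre of the free end of the cartridge's brass post. To pass down behind the lip it must be further towards the spring than the lip's edge. Seated: x = -85, y = 0, z = 38 mm in the dock's frame, the tip against the nose wall, the cartridge level, its top at z = 68 mm, so that the upper part of its shoulder (then at x = -63) still shows above the lip.
- lip_edge (a point): Middle of the upper inner edge of the dark steel retaining lip: x = -78, y = 0, z = 53 mm in the dock's frame, axes as the dock's. The lip is 26 mm wide, x -93 to -78, z 48.5 to 53, on the nose wall (x -93 to -85, ribs to -97; 64 wide, top z = 48.5), so it overhangs the trough by 7 mm. Two little cheeks on the lip (|y| 9.5 to 13 mm) reach z = 55.5.
- plunger (a joint): Travel in m of the domed brass spring plunger (32 mm across, its middle 44 mm above the bench) towards the spring wall: 0 = fully out (dome at x = 33 mm in the dock's frame), 0.028 = stop. Spring: 5.6 N at 0, then 400 N/m more (13.6 N at 0.020). At about 0.012 the post can just pass the lip; 0.004 when the cartridge is seated.
- paste_jar: Bystander: white jar with blue lid, 55 mm across, 54 mm high, origin at the centre of its underside.
- sanding_block: Bystander: small wooden sanding block, 38 x 68 x 25 mm, origin at the centre of its underside.
- ivory_body: Bystander: standing ivory plastic cup, 76 x 68 x 104 mm, origin at the centre of its underside.
- black_body: Bystander: standing black plastic cup, 71 x 69 x 110 mm, origin at the centre of its underside.
- usb_stick: Bystander: memory stick 18 x 70 x 9 mm lying flat, origin at the centre of its underside.
Not all that is in view belongs to the job. Leave any green look-alike of the cell alone.

How it is judged:
By the outcome, as a careful person would: the job done as asked, in the order asked, and still so for the second after the job is handed in, with the robot touching nothing.
It also fails if it takes over 38 s, if anything falls off the work surface, if the arm or the gripper's body presses on something with over 40 N, if the wrist force passes 120 N, or if a joint passes its speed limit or range.

## Working session

There is one attempt and no reset: what is moved stays moved. The work goes in short steps, Python scripts to look and compute and a shell command to move; the robot and the scene stay as the last step left them, time stands still between calls to the robot, and variables do not carry over. Pictures are saved under pics/ and viewed, about 8 in all and at most 12, crops included, and the job is handed in when it is done.

```bash
mkdir -p pics; ls; python3 - <<'E'
from bench import r,optics
import cv2,numpy as np
print(r.sense())
ims=[]
for c in("scene","top"):
    p,d=optics.snapshot(c); np.save(f"pics/{c}_d.npy",d); cv2.imwrite(f"pics/{c}.png",p)
    k=optics.camera_params(c); print(c,k)
    for q in("dock","cell","post_tip","plunger","paste_jar"):
        print(c,q,[(np.round(x["at"]).tolist(),round(x["score"],2)) for x in optics.search_frame(c,q)][:3])
E
```

```text
pics
{'time': 0.0, 'joint_pos': array([-8.05803795e+01,  7.51326247e+00,  8.53303626e+01, -1.28201172e-03,
        8.72622422e+01, -4.89186137e+00]), 'qd': array([ 0.00223134,  0.01841168, -0.0863164 , -0.05499219,  0.00946297,
        0.06745981]), 'joint_efforts': array([-2.34499981e-03, -5.69397783e+01, -5.00556099e+01, -3.09490097e-04,
        1.48916454e-02,  7.43584701e-05]), 'tool_pos': array([ 148.24986163, -580.81897833,  230.25329963]), 'tcp_rot': array([-1.79992248e+02,  1.05590829e-01, -7.56884485e+01]), 'ft_force': array([-0.39368333,  0.39738479,  0.35226342]), 'wrist_torque': array([0.04679984, 0.01590249, 0.04240918]), 'finger_gap': 85.2917862492547}
scene {'camera_matrix': array([[477.03148605,   0.        , 252.79225831],
       [  0.        , 477.03148605, 189.04926294],
       [  0.        ,   0.        ,   1.        ]]), 'eye': array([-36.36794979, 819.01277539, 437.09072583]), 'orientation': array([-115.87690012,   -0.30445827, -136.55316988])}
scene dock [([530.0, 245.0, 18.0], 0.62)]
scene cell [([502.0, 239.0, 62.0], 0.9), ([326.0, 146.0, 35.0], 0.8), ([321.0, 356.0, 43.0], 0.75)]
scene post_tip [([506.0, 240.0, 59.0], 0.77), ([325.0, 361.0, 44.0], 0.73), ([327.0, 150.0, 38.0], 0.64)]
scene plunger [([588.0, 242.0, 49.0], 0.52)]
scene paste_jar [([467.0, 123.0, 39.0], 0.57)]
top {'camera_matrix': array([[471.48345067,   0.        , 250.37050244],
       [  0.        , 471.48345067, 189.46104977],
       [  0.        ,   0.        ,   1.        ]]), 'eye': array([ 326.17199694,  234.00643911, 1001.57607907]), 'orientation': array([-170.48513298,   -1.03611553,  -90.02519827])}
top dock [([583.0, 224.0, 11.0], 0.57)]
top cell [([515.0, 220.0, 72.0], 0.97), ([335.0, 126.0, 58.0], 0.9), ([333.0, 341.0, 57.0], 0.85)]
top post_tip [([338.0, 336.0, 52.0], 0.87), ([336.0, 125.0, 57.0], 0.7)]
top plunger []
top paste_jar [([479.0, 108.0, 55.0], 0.89)]
```

View pics/scene.png

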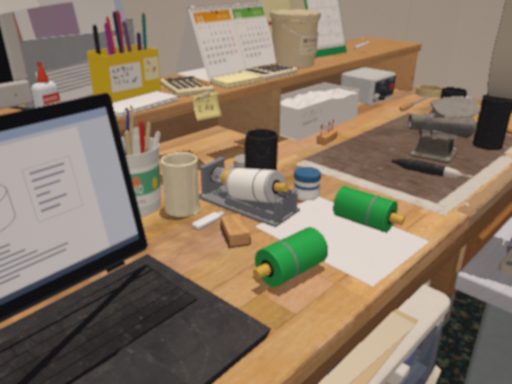

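View pics/top.png

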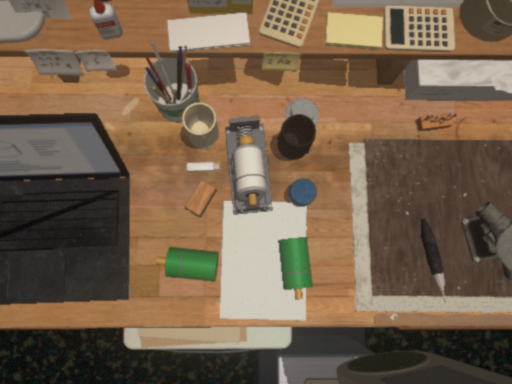

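The white cell in the grey dock is the target, at top pixel (250,165). The two green cylinders at (192,264) and (296,263) are look-alikes and stay put. Next I fit the axis and check the clearance to the cups.

```bash
cat > h.py <<'E'
import numpy as np
from scipy.spatial.transform import Rotation as R
def cloud(k,d):
    K=k["camera_matrix"]; v,u=np.indices(d.shape)
    P=np.stack([(u-K[0,2])*d/K[0,0],(v-K[1,2])*d/K[1,1],d],-1)
    W=P@R.from_euler("xyz",k["orientation"],degrees=True).as_matrix().T+k["eye"]
    W[d<=0]=np.nan
    return W
E
python3 - <<'E'
from bench import r,optics
import cv2,numpy as np
from h import cloud
p=cv2.imread("pics/top.png"); W=cloud(optics.camera_params("top"),np.load("pics/top_d.npy"))
x,y,z=np.moveaxis(W,-1,0); hsv=cv2.cvtColor(p,cv2.COLOR_BGR2HSV)
box=(abs(x-530)<130)&(abs(y-235)<60)
m=box&(hsv[...,1]<60)&(hsv[...,2]>140)&(z>40)
c=W[m]; print(m.sum(),c.min(0),c.max(0))
# ridge per x bin
for a in np.arange(450,590,12):
    s=c[(c[:,0]>=a)&(c[:,0]<a+12)]
    if len(s)>3: print(a+6,np.round([s[:,1].min(),s[:,1].max(),s[:,2].max()],1))
for n,(u0,u1,v0,v1) in dict(ivory=(178,220,100,150),black=(274,320,112,162),jar=(286,320,176,208)).items():
    w=W[v0:v1,u0:u1].reshape(-1,3); w=w[w[:,2]>(90 if n!="jar" else 40)]
    print(n,np.round(w.min(0)),np.round(w.max(0)))
q=(box&(z>15)&(z<32)); print("walls",np.round(W[q].min(0)),np.round(W[q].max(0)))
big=cv2.resize(p[100:225,170:330],(800,625),interpolation=cv2.INTER_CUBIC)[:600]
cv2.imwrite("pics/crop.png",big)
E
```

```text
1134 [479.88955191 187.44278749  47.78152969] [611.37384093 248.5558571   90.55754425]
480 [194.2 241.9  90.6]
492 [187.4 241.9  88.6]
504 [189.2 242.   85.8]
516 [191.2 244.1  85.1]
528 [190.9 246.2  79.5]
540 [192.8 246.3  78. ]
552 [192.7 248.4  74.2]
564 [194.5 248.6  72. ]
576 [201.2 238.2  69.4]
ivory [586. 288.  90.] [660. 363. 128.]
black [560.  90.  90.] [628. 157. 113.]
jar [455.  82.  42.] [510. 136.  59.]
walls [440. 177.  15.] [630. 295.  32.]
```

View pics/crop.png

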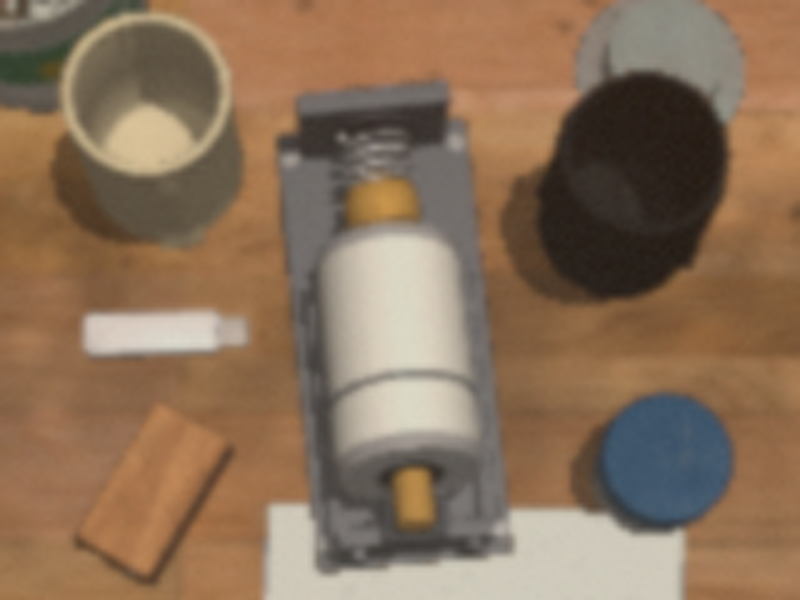

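```bash
python3 - <<'E'
from bench import r,optics
import numpy as np
from h import cloud
A=np.vstack([cloud(optics.camera_params(c),np.load(f"pics/{c}_d.npy")).reshape(-1,3) for c in("scene","top")])
A=A[np.isfinite(A).all(1)]
a=np.array([148,-581.]);b=np.array([496,215.5])
for i in np.linspace(0,1,12):
    p=a+i*(b-a); m=np.linalg.norm(A[:,:2]-p,axis=1)<110
    print(np.round(p),m.sum(),np.round(A[m][:,2].max()) if m.any() else None)
E
```

```text
[ 148. -581.] 953 -708.0
[ 180. -509.] 935 5.0
[ 211. -436.] 2558 130.0
[ 243. -364.] 5858 136.0
[ 275. -291.] 10003 137.0
[ 306. -219.] 14827 135.0
[ 338. -147.] 12267 122.0
[369. -74.] 12345 34.0
[401.  -2.] 10862 49.0
[433.  71.] 11324 63.0
[464. 143.] 14118 113.0
[496. 216.] 15291 113.0
```

```bash
python3 -m pendant '[[1,0,0,0,8.5],[1,-42,-23.5,0,0],[1,-42,-23.5,0,0],[1,-42,-23.5,0,0],[1,-42,-23.5,0,0],[1,-42,-23.5,0,0],[1,-42,-23.5,0,0],[1,-42,-23.5,0,0],[1,-42,-23.5,0,0],[1,-42,-23.5,0,0]]' 40; python3 -m pendant '[[1,-42,-23.5,0,0],[1,-42,-23.5,0,0],[1,-42,-23.5,0,0],[1,-42,-23.5,0,0],[1,-42,-23.5,0,0],[1,-42,-23.5,0,0],[1,-42,-23.5,0,0],[1,-42,-23.5,0,0],[1,-42,-23.5,0,0],[1,0,0,0,0]]'
```

```text
time: 1.6
tool_pos: [320.8, -182.3, 231.6]
tcp_rot: [-179.9, -0.1, -84.2]
ft_force: [1.1, -0.0, 0.6]
finger_gap: 85.2
time: 2.6
tool_pos: [493.0, 218.2, 229.7]
tcp_rot: [179.9, 0.1, -83.9]
ft_force: [-0.9, 0.1, -0.2]
finger_gap: 85.4
```

```bash
cat > look.py <<'E'
from bench import r,optics
import cv2,numpy as np,sys
from h import cloud
s=r.sense(); k=optics.camera_params("wrist"); p,d=optics.snapshot("wrist")
cv2.imwrite(f"pics/{sys.argv[1]}.png",p); W=cloud(k,d)
print(s["tool_pos"].round(1),s["tcp_rot"].round(1),s["finger_gap"].round(1),k["eye"].round(),k["orientation"].round())
x,y,z=np.moveaxis(W,-1,0); hsv=cv2.cvtColor(p,cv2.COLOR_BGR2HSV)
m=(abs(x-530)<100)&(abs(y-225)<50)&(hsv[...,1]<60)&(hsv[...,2]>130)&(z>40)&(z<100)
c=W[m]
X=[];Y=[];Z=[]
for a in np.arange(440,600,10):
    t=c[(c[:,0]>=a)&(c[:,0]<a+10)]
    if len(t)>40:
        q=t[t[:,2]>np.percentile(t[:,2],97)-2.0]
        print(a+5,np.round([np.percentile(t[:,1],1),np.percentile(t[:,1],99),np.median(q[:,1]),np.percentile(t[:,2],98)],1),len(t))
for q in("cell","post_tip","lip_edge","dock","plunger"):
    print(q,[(np.round(o["at"]).tolist(),round(o["score"],2)) for o in optics.search_frame("wrist",q)][:2])
E
python3 look.py w1
```

```text
Traceback (most recent call last):
  File "look.py", line 6, in <module>
    print(s["tool_pos"].round(1),s["tcp_rot"].round(1),s["finger_gap"].round(1),k["eye"].round(),k["orientation"].round())
                                                       ^^^^^^^^^^^^^^^^^^^^^
AttributeError: 'float' object has no attribute 'round'
```

View pics/w1.png

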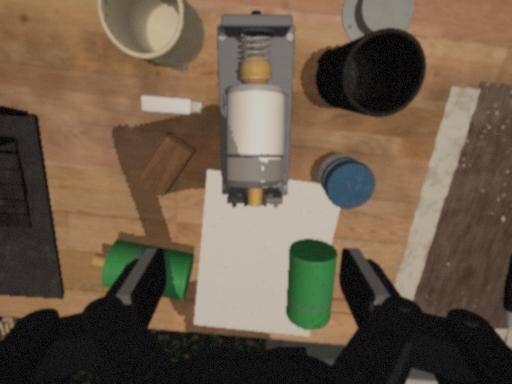

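Wrist view: dock columns 218–293, cell body (256,118) with its shadowed front end at about (256,170), brass post at (256,196), plunger at (256,70). The image is aligned with the dock axis.

```bash
sed -i 's/s\["finger_gap"\].round(1)/s["finger_gap"]/; s/hsv\[...,2\]>130/hsv[...,2]>60/' look.py; python3 look.py w1
```

```text
[492.5 215.8 230.1] [179.9  -0.  -84. ] 85.23017529175192 [573. 225. 372.] [161.  -0. -84.]
445 [184.  242.7 221.9  55.5] 141
455 [180.6 242.4 211.9  65.9] 192
475 [186.8 244.2 224.   85.5] 119
485 [186.  244.6 214.5  86.8] 569
495 [187.6 245.4 215.6  84.4] 570
505 [188.9 246.3 216.7  82.3] 577
515 [190.  247.3 217.   80.4] 588
525 [189.6 248.2 218.5  77.7] 602
535 [190.6 249.  219.6  75.6] 601
545 [192.  249.8 219.9  73.4] 608
555 [193.2 250.7 220.9  71.4] 608
565 [194.7 251.4 222.2  68.9] 618
575 [195.5 245.6 222.3  67.4] 288
cell [([528.0, 219.0, 69.0], 0.95), ([350.0, 132.0, 54.0], 0.79)]
post_tip [([528.0, 224.0, 70.0], 0.76), ([356.0, 344.0, 45.0], 0.69)]
lip_edge [([599.0, 226.0, 23.0], 0.58)]
dock [([595.0, 232.0, 22.0], 0.72)]
plunger []
```

```bash
python3 -m pendant '[[1,0,-3,30,0.4],[1,0,0,40,0],[1,0,0,40,0],[1,0,0,20,0],[1,0,0,0,0],[1,0,0,0,0]]'; python3 -c "
from bench import r
s=r.sense();print(s['tool_pos'],s['tcp_rot'],s['ft_force'])"
```

```text
time: 3.55
tool_pos: [495.9, 213.3, 102.3]
tcp_rot: [-180.0, 0.0, -84.6]
ft_force: [-0.0, 0.6, 0.8]
finger_gap: 85.3
[495.9193786  213.31690454 102.27686412] [-1.79963963e+02  7.43111630e-03 -8.46472385e+01] [-0.03124334  0.56777568  0.80166373]
```

```bash
python3 -m pendant '[[1,-1.5,0,30,0],[1,0,0,20,0],[1,0,0,13,0],[1,0,0,0,0]]' && python3 -m pendant '[[0,0,0,0,0],[0,0,0,0,0],[0,0,0,0,0],[0,0,0,0,0],[0,0,0,0,0],[0,0,0,0,0],[0,0,0,0,0]]' 50; python3 look.py w2
```

```text
time: 3.95
tool_pos: [495.3, 215.1, 38.1]
tcp_rot: [180.0, -0.0, -84.6]
ft_force: [-0.5, 0.5, -0.9]
finger_gap: 85.4
time: 4.65
tool_pos: [497.3, 215.8, 40.4]
tcp_rot: [-179.8, 0.0, -84.6]
ft_force: [2.2, -1.1, 7.4]
finger_gap: 58.4
[497.3 215.8  40.4] [-179.8    0.   -84.6] 58.36810667514484 [577. 224. 183.] [162.   0. -85.]
445 [184.9 243.5 221.3  55.5] 150
455 [179.9 243.  204.5  63.4] 77
475 [188.  242.9 222.5  85.7] 332
485 [186.  244.1 214.4  86.3] 2939
495 [187.8 245.4 215.3  84.1] 3016
505 [181.7 252.2 216.6  82.2] 3996
515 [183.7 245.4 216.7  80.4] 3196
525 [191.2 246.4 218.4  77.6] 3178
535 [192.5 247.6 219.3  75.4] 3291
545 [193.3 248.4 220.6  73.3] 3366
555 [194.3 249.4 221.3  71.2] 3453
565 [195.7 250.7 222.5  69. ] 3555
575 [196.4 246.1 223.   67.3] 2016
595 [213.8 240.1 226.5  58.7] 376
cell [([388.0, 116.0, 18.0], 0.88), ([531.0, 220.0, 72.0], 0.71)]
post_tip [([533.0, 226.0, 70.0], 0.83), ([387.0, 119.0, 15.0], 0.69)]
lip_edge [([594.0, 225.0, 8.0], 0.77)]
dock [([595.0, 231.0, 8.0], 0.77)]
plunger [([593.0, 224.0, 56.0], 0.72)]
```

View pics/w2.png

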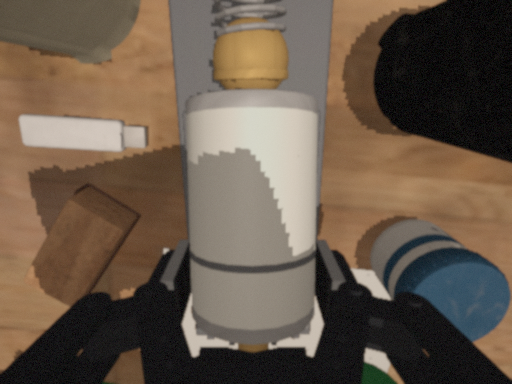

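```bash
python3 -m pendant '[[0,0,-4,0,0],[0,0,-4,0,0],[0,0,-4,0,0],[0,0,-3,0,0],[0,0,-3,0,0],[0,0,0,0,0],[0,0,0,0,0]]' 70; python3 look.py w3
```

```text
time: 5.65
tool_pos: [511.3, 217.3, 38.2]
tcp_rot: [179.8, 0.0, -84.6]
ft_force: [-10.0, 0.1, 5.3]
finger_gap: 57.4
[511.3 217.3  38.2] [179.8   0.  -84.6] 57.438233695105694 [592. 225. 180.] [161.   0. -85.]
455 [180.  243.5 181.7  48.6] 132
485 [232.1 243.8 233.4  77.8] 47
495 [188.2 245.4 216.5  83.7] 2219
505 [187.6 245.3 216.5  82.3] 2871
515 [189.8 253.6 218.   80.4] 3494
525 [183.3 246.3 217.   79.4] 3570
535 [192.5 247.5 219.3  76.6] 3114
545 [193.4 248.5 220.5  74.8] 3242
555 [194.5 249.6 221.6  73. ] 3359
565 [195.3 250.7 222.5  71. ] 3521
575 [196.6 251.7 223.5  69.3] 3631
585 [197.1 250.9 224.3  67.6] 3375
595 [202.7 223.8 217.3  65.2] 80
cell [([548.0, 219.0, 70.0], 0.87), ([386.0, 119.0, 9.0], 0.55)]
post_tip [([548.0, 225.0, 69.0], 0.65), ([390.0, 120.0, 3.0], 0.61)]
lip_edge [([605.0, 226.0, 13.0], 0.97)]
dock [([605.0, 229.0, 8.0], 0.58), ([595.0, 155.0, 68.0], 0.34)]
plunger [([604.0, 224.0, 57.0], 0.83)]
```

View pics/w3.png

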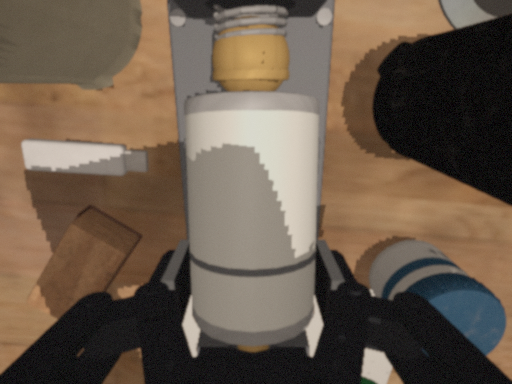

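The cell followed the gripper by about 15 mm: the tail edge is still at row 95 while the dock moved up in the image. The tilt is falling. I'll push a little more, then bring the nose down.

```bash
python3 -m pendant '[[0,0,-3,0,0],[0,0,-2,0,0],[0,0,0,0,0],[0,0,0,3,0],[0,0,0,3,0],[0,0,0,3,0],[0,0,0,0,0]]'; python3 look.py w4 | head -14; python3 -m pendant '[[0,0,0,2,0],[0,0,0,2,0],[0,0,0,2,0],[0,0,0,0,0]]'; python3 look.py w5
```

```text
time: 6.65
tool_pos: [514.5, 217.6, 28.0]
tcp_rot: [179.6, -0.0, -84.5]
ft_force: [-15.0, 1.0, 4.6]
finger_gap: 57.6
[514.5 217.6  28. ] [179.6  -0.  -84.5] 57.62270497915193 [596. 226. 169.] [161.   0. -85.]
485 [209.8 244.  231.7  68.3] 138
495 [188.7 244.2 216.5  72.1] 2121
505 [188.1 245.9 216.8  71.6] 2515
515 [189.7 251.  218.3  71.2] 2621
525 [183.9 253.8 218.6  70.7] 3827
535 [192.6 247.8 219.9  70.1] 2969
545 [193.6 248.6 220.8  69.6] 3206
555 [194.5 249.5 222.   69.1] 3434
565 [195.5 250.4 222.7  68.5] 3719
575 [196.5 251.5 223.8  68.1] 4007
585 [197.1 251.4 224.3  67.8] 3470
cell [([549.0, 222.0, 67.0], 0.67)]
post_tip [([550.0, 225.0, 66.0], 0.78)]
time: 7.35
tool_pos: [515.2, 217.8, 24.3]
tcp_rot: [179.6, -0.0, -84.5]
ft_force: [-22.7, -2.7, 22.2]
finger_gap: 58.0
[515.2 217.8  24.3] [179.6  -0.  -84.5] 58.02015372344235 [596. 226. 166.] [161.   0. -85.]
485 [195.  244.3 231.5  64.1] 173
495 [188.4 244.2 216.8  67.7] 2029
505 [188.2 246.  217.4  67.7] 2409
515 [189.7 250.5 218.1  67.9] 2498
525 [184.1 253.9 219.2  68.1] 3702
535 [192.7 247.6 220.   67.8] 2958
545 [193.6 248.7 221.   67.7] 3175
555 [194.6 249.3 222.1  67.7] 3459
565 [195.5 250.3 222.7  67.8] 3804
575 [196.4 251.4 223.9  67.8] 4165
585 [197.2 251.4 223.9  67.9] 3723
cell [([550.0, 222.0, 65.0], 0.86)]
post_tip [([553.0, 225.0, 63.0], 0.67)]
lip_edge [([609.0, 226.0, 20.0], 0.7), ([507.0, 112.0, 42.0], 0.7)]
dock [([607.0, 232.0, 18.0], 0.9)]
plunger [([607.0, 225.0, 55.0], 0.58)]
```

View pics/w5.png

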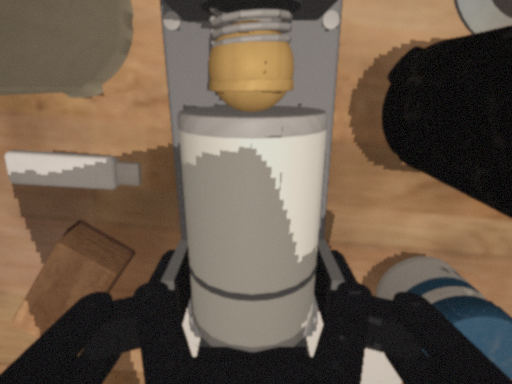

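The cell now lies level (top z ≈ 67.8 along its length), post below the lip height. I'll ease it back with the spring, then release.

```bash
python3 -m pendant '[[0,0,3,-0.5,0],[0,0,3,-0.5,0],[0,0,3,0,0],[0,0,0,0,0],[0,0,0,0,0]]' 30; python3 -m pendant '[[1,0,0,0,0],[1,0,0,0,0],[1,0,0,0,0],[1,0,0,0,0],[1,0,0,0,0],[1,0,0,0,0],[1,0,0,0,0]]';  python3 look.py w6
```

```text
time: 8.15
tool_pos: [507.8, 217.0, 24.4]
tcp_rot: [179.8, 0.0, -84.6]
ft_force: [-8.6, 0.4, 5.9]
finger_gap: 57.6
time: 8.85
tool_pos: [509.4, 216.7, 24.3]
tcp_rot: [180.0, -0.0, -84.6]
ft_force: [0.2, -0.1, 0.0]
finger_gap: 85.5
[509.4 216.7  24.3] [180.   -0.  -84.6] 85.53525485001468 [590. 225. 166.] [161.   0. -85.]
475 [192.7 243.  235.4  60. ] 106
485 [186.8 243.  216.1  67.6] 1359
495 [188.7 258.4 216.1  67.8] 2291
505 [189.6 245.1 217.1  68.1] 2399
515 [190.5 266.7 262.6  96.3] 3379
525 [190.9 246.3 218.7  68.2] 2845
535 [192.6 247.3 219.9  68.1] 3103
545 [193.4 248.4 221.   68.2] 3366
555 [194.4 249.4 221.9  68.3] 3672
565 [195.5 250.4 222.9  68.3] 4023
575 [196.  250.3 223.1  68.5] 3777
595 [224.9 241.1 229.9  58.3] 156
cell [([541.0, 219.0, 65.0], 0.82)]
post_tip [([546.0, 222.0, 67.0], 0.98)]
lip_edge [([600.0, 226.0, 13.0], 0.96)]
dock [([598.0, 228.0, 6.0], 0.77)]
plunger [([594.0, 224.0, 57.0], 0.75), ([546.0, 220.0, 65.0], 0.62)]
```

Level after release. I'll rise straight up, back off a little and check the seating.

```bash
python3 -m pendant '[[1,0,0,-15,0],[1,0,0,-30,0],[1,0,0,-40,0],[1,0,0,-40,0],[1,0,10,-40,0],[1,0,20,-20,0],[1,0,40,0,0],[1,0,40,0,0],[1,0,0,0,0]]';  python3 look.py w7; python3 - <<'E'
from bench import r,optics
import cv2,numpy as np
from h import cloud
a=cv2.imread("pics/w7.png")
p,d=optics.snapshot("scene"); b=p[135:245,170:340]
b=cv2.resize(b,None,fx=512/170,fy=512/170,interpolation=cv2.INTER_CUBIC)
cv2.imwrite("pics/chk.png",np.vstack([a[:260],b[:331]]))
# profile along the cell axis (dock y=0) from wrist
k=optics.camera_params("wrist"); q,d=optics.snapshot("wrist"); W=cloud(k,d).reshape(-1,3)
ps=np.radians(5.5); u=np.array([np.cos(ps),np.sin(ps)]); n=np.array([-u[1],u[0]])
s=(W[:,:2]-[528,218.8])@u; t=(W[:,:2]-[528,218.8])@n
for e in np.arange(-100,100,4):
    m=(abs(t)<4)&(s>=e)&(s<e+4)
    if m.any(): print(int(e+2),np.round(np.median(W[m,2]),1),m.sum(),end=' | ')
E
```

```text
time: 10.05
tool_pos: [395.9, 205.9, 209.6]
tcp_rot: [179.9, 0.0, -84.5]
ft_force: [0.3, 1.2, -0.4]
finger_gap: 85.3
[395.9 205.9 209.6] [179.9   0.  -84.5] 85.34260048090164 [476. 214. 351.] [161.   0. -85.]
445 [184.3 242.8 217.6  55.2] 289
455 [180.4 240.3 218.4  55.9] 504
475 [187.4 242.9 216.2  68.1] 290
485 [185.8 243.3 214.7  68.1] 738
495 [187.4 244.1 216.4  68.4] 768
505 [188.5 245.4 216.9  68.2] 805
515 [188.9 245.9 217.6  68.3] 822
525 [190.3 248.  219.   68.3] 863
535 [191.6 248.1 220.1  68.4] 887
545 [191.  248.6 218.   68. ] 347
cell [([352.0, 331.0, 57.0], 0.85), ([345.0, 133.0, 57.0], 0.84)]
post_tip [([514.0, 219.0, 61.0], 0.92), ([348.0, 333.0, 54.0], 0.78)]
lip_edge [([472.0, 214.0, 22.0], 0.69), ([486.0, 112.0, 52.0], 0.63)]
dock [([469.0, 217.0, 24.0], 0.92)]
plunger []
-98 0.6 21 | -94 0.6 28 | -90 0.4 21 | -82 52.0 16 | -78 52.1 37 | -74 52.8 34 | -70 52.4 32 | -66 45.2 40 | -62 44.9 31 | -58 44.7 38 | -54 45.7 34 | -50 67.4 36 | -46 67.4 44 | -42 67.2 45 | -38 67.3 45 | -34 67.2 45 | -30 67.6 45 | -26 67.3 45 | -22 67.6 45 | -18 67.2 45 | -14 67.4 45 | -10 67.5 47 | -6 67.2 50 | -2 67.3 46 | 2 67.4 46 | 6 67.5 57 | 10 67.4 50 | 14 67.6 58 | 18 67.4 51 |
```

View pics/chk.png

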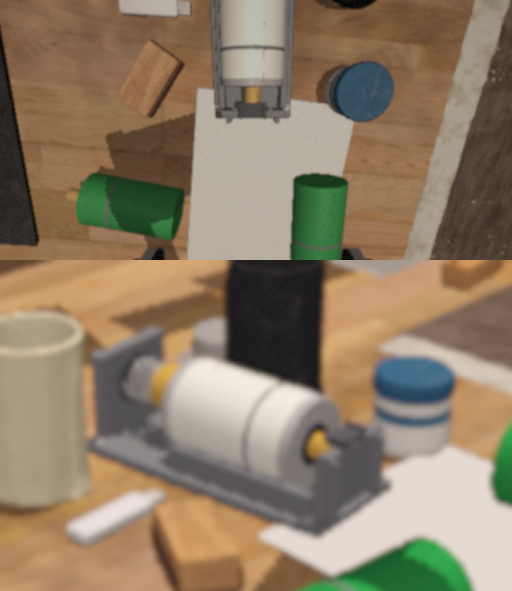

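Seated: the lip edge is at s≈-68 and the shoulder at ≈-52, about 15 mm apart as specified. The post top is at z≈45, under the lip, and the cell top is level at about 67.4. Nothing else has moved.

```bash
python3 -c "
from bench import hand_in
print(hand_in())"
```

```text
the job is handed in; nothing more can be done
None
```

The cartridge is seated in the dock and the job is handed in, at about 10 s on the robot's clock against the 38 s limit.

I gripped the white cartridge near its shoulder and pushed it about 18 mm against the spring. I then lowered the nose until it lay level, let the spring bring it back, and released it. Finally I raised the arm clear.

**Level:** after release, the top of the cartridge is flat at about 67.4 mm along its whole length (68 mm specified).

**Post:** its top is at about 45 mm, below the lip's 48.5 mm underside. The gap from lip edge to shoulder is about 15–16 mm (15 mm when seated).

**Other objects:** the usb stick, sanding block, jar, cups and green look-alikes appear where they were in the last pictures; I did not measure them again.

**Forces:** no wrist force component I read went above about 23 N, seen while pressing the nose down.

**Disagreements:** the network's `post_tip` and `lip_edge` positions were clearly wrong (they landed on the cell body or the dock floor), so I judged the fit from the depth profile. The gripper read a gap of about 58 mm on the 60 mm body, but the grip held.

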